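# Lay the piled medals back in their fitted plinths

## Robot

A 6-joint arm with a two-finger parallel gripper is mounted at the origin on a cart in front of the work surface, level with it; the furniture and walls round the work are solid. World frame = base frame: x ahead of the robot, y to its left, z up, the work surface at z = 0. Lengths are in m, angles in degrees, forces in N, time in s.
With the tool pointing down it reaches from about 0.4 to 0.825 m from the base axis. Payload 7 kg.
Tool frame: the origin (TCP) lies midway between the tips of the shut fingers; the grasp point (between the pads) lies 19 mm behind it; z points along the fingers, y is the direction in which the jaws open and shut (so a half turn about z gives the same grasp; the last joint's range is limited). The gripper opens to 88 mm and grips with 3 to 60 N. Pads are 19 mm wide; open, the fingers measure 130 mm over their backs; the gripper's body (78 mm by 193 mm) begins 47 mm behind the grasp point.
Start: joints at [16.507, 20.546, 0.682, 0, -70.136, -16.507], TCP at [0.675, -0, 0.227] pointing down, gripper open.
Joint ranges: [-176.03, 176.03], [-82.01, 121.73], [-58.28, 71.71], [-173.87, 95.51], [-174.79, -0.11], [-173.66, 173.66]. Speed limits (degrees/s): [136.94, 136.94, 172.46, 180, 180, 180].

## Interface

Orientations are given as [roll, pitch, yaw] about the fixed x, y, z axes, in that order (R = Rz(yaw) Ry(pitch) Rx(roll)).
In Python, from plant import get_state, imaging, r, models gives the robot as it stands.
- The arm moves only by the tool arm_command, never from a script. Its argument "commands" is a list of rows, each a list of 7 numbers: the shift along the tool's x, y, z in mm, then the turn, a rotation vector about the tool's x, y, z in rad, then the opening, from -1 (shut) to 1 (fully open). A call has 1 to 5 rows; each row is the pose to reach, as a shift and turn from the pose measured when the call began, along the tool's axes at that moment; what a row does not reach only later rows make up. A row lasts 1/8 s, in which the tool goes at most 62.5 mm and 10.7 degrees, less where a joint would pass 70% of its speed; a pose out of reach is approached as far as the arm can. A call with a gripper value outside its range is refused whole. The fingers move at their own pace and stop on an object; "squeeze" is the grip in N (left out, the last holds). Time passes only in rows, so rows that repeat a pose let the fingers close. It gives the time, the measured TCP pose, the force and the opening at its end, in the units of the state.
- get_state(): the state, without advancing time (a new reading comes with each control period).
- imaging.capture(name): name is "scene" or "side" or "wrist"; returns a dict with "pixels" (480x640x3 uint8, red, green, blue), "fx", "fy", "cx", "cy" (pixels), "rvec" (rotation vector, rad) and "tvec" (3), from world to camera coordinates, as OpenCV has them; the wrist camera has in their place "hand_eye" (4x4, takes a point from camera to tool coordinates, whose origin is the TCP and whose axes are the flange's). Camera axes: x right, y down, z forward; pixel columns grow to the right and rows downward; lengths in m; the calibration is good to about 2 mm. The wrist camera is an equidistant fisheye: a pixel r from the principal point sees the ray r / f radians off the axis. A picture is of the moment at which its call begins: read the wrist's pose just before it. There is no depth.
- r.close_job(): hands the job in, once; it reports no verdict.
Trained networks look in the newest picture that a camera, given by its name, has taken for a name from the list of things; names that differ only in an ending like _2 or _b are one class to them, and where a whole thing is asked for, a point or a joint stands for the part that bears it (a point fixed in the world has none). Each returns a list of dicts, best first, with "conf" (0 to 1); they miss things now and then, are a little off and sometimes report something else, mostly with a low value. They report only what shows in the picture. A call takes as long as a camera call. They do not tell look-alikes from the thing itself.
- models.outline_of(camera, name): "pixels" (480x640 bool, what is visible of it) and "rect" ([centre column, centre row, width, height] in pixels, round what is visible of it).
The state is a dict: "time_s": time; "joints": joint angles; "qd": joint speeds; "joint_torque": joint torques, N m; "tcp_pos": TCP position; "eef_rot": TCP orientation; "contact_force": force on the tool from outside, world axes, zero at the start; "moment": the same for the moment, N m; "gripper_width": finger opening in m.
Only numpy, scipy, OpenCV 4.12 (cv2) and the standard library are available. Lean on these libraries where they do the work, as an engineer would, in place of code of your own. Each camera call takes 0.05 s, during which the arm holds its last target. There are 200 camera calls.

## Task

Someone has looked over the medal collection and left four medals piled up on the cork mat. Take the pile apart and lay each medal, face up, in the wooden plinth whose round recess was made for its size, lowering it in rather than dropping it, so that all four lie flat on the felt. Leave the ink bottle and the magnifying glass where they are.

Things in the scene. Friction and masses are not known exactly. Their poses are not given: they have to be found in the camera images.
- medal_blue: The smallest medal: blue enamel face with a silver-coloured rim, a flat round disc 29 mm in diameter and 10 mm thick, about 55 g. Starts on top of the pile, on the gold medal; piled medals are up to 3 mm off-centre. Origin: centre of its underside; z points up out of its face.
- medal_gold: The second smallest medal: yellow gold-coloured brass, a flat round disc 42 mm in diameter and 10 mm thick, about 110 g. Starts third from the bottom of the pile, on the silver medal; piled medals are up to 3 mm off-centre. Origin: centre of its underside; z points up out of its face.
- medal_silver: The second largest medal: silver-grey metal, a flat round disc 55 mm in diameter and 10 mm thick, about 190 g. Starts second from the bottom of the pile, on the bronze medal; piled medals are up to 3 mm off-centre. Origin: centre of its underside; z points up out of its face.
- medal_bronze: The largest medal: dark reddish-brown bronze, a flat round disc 68 mm in diameter and 10 mm thick, about 290 g. Starts at the bottom of the pile, on a round cork mat 94 mm across and 5 mm thick that lies on the table and does not move; piled medals are up to 3 mm off-centre. Origin: centre of its underside; z points up out of its face.
- plinth_s: Square wooden plinth 66 x 66 mm, 20 mm high, fixed to the table, for the 29 mm blue medal: in its top a round recess 38 mm across, 4 mm deep, lined with cream felt, lip bevelled 2 mm (a seated medal stands 6 mm out). Origin: centre of its underside, below the middle of the recess; recess floor 16 mm and top 20 mm above it, z up. A brass plate marks its -x side.
- plinth_m: Square wooden plinth 78 x 78 mm, 20 mm high, fixed to the table, for the 42 mm gold medal: in its top a round recess 51 mm across, 4 mm deep, lined with dark green felt, lip bevelled 2 mm (a seated medal stands 6 mm out). Origin: centre of its underside, below the middle of the recess; recess floor 16 mm and top 20 mm above it, z up. A brass plate marks its -x side.
- plinth_l: Square wooden plinth 90 x 90 mm, 20 mm high, fixed to the table, for the 55 mm silver medal: in its top a round recess 64 mm across, 4 mm deep, lined with dark blue felt, lip bevelled 2 mm (a seated medal stands 6 mm out). Origin: centre of its underside, below the middle of the recess; recess floor 16 mm and top 20 mm above it, z up. A brass plate marks its -x side.
- plinth_xl: Square wooden plinth 102 x 102 mm, 20 mm high, fixed to the table, for the 68 mm bronze medal: in its top a round recess 77 mm across, 4 mm deep, lined with dark red felt, lip bevelled 2 mm (a seated medal stands 6 mm out). Origin: centre of its underside, below the middle of the recess; recess floor 16 mm and top 20 mm above it, z up. A brass plate marks its -x side.
- magnifier: Bystander: magnifying glass with a dark handle, lying flat, 186 x 79 x 14 mm, loose. Origin: centre of its underside; x along its length.
- ink_bottle: Bystander: square dark blue ink bottle with a black screw cap, 49 x 49 mm and 57 mm high, standing loose among the plinths. Origin: centre of its underside; z up.
Mind the look-alikes: they are no part of the job. Leave any red or turquoise look-alike of the medal_blue alone.

How it is judged (in metres and radians):
At the end, for the whole second after the job is handed in: Each of the four medals lies flat (within 0.04 rad) and face up on the floor of its own plinth's recess: its underside within 1.5 mm of the recess floor in height (not more than 2 mm below), its centre within 8 mm of the recess's; all released and at rest (horizontal distance between medal_blue and plinth_s below 0.008 m and z of medal_blue in the frame of plinth_s between 0.014 and 0.0175 m and angle between each of medal_blue, medal_gold, medal_silver, medal_bronze's own z axis and vertical below 0.04 rad and linear speed of each of medal_blue, medal_gold, medal_silver, medal_bronze below 0.02 m/s and contact force between the fingers and medal_blue below 0.05 N and horizontal distance between medal_gold and plinth_m below 0.008 m and z of medal_gold in the frame of plinth_m between 0.014 and 0.0175 m and contact force between the fingers and medal_gold below 0.05 N and horizontal distance between medal_silver and plinth_l below 0.008 m and z of medal_silver in the frame of plinth_l between 0.014 and 0.0175 m and contact force between the fingers and medal_silver below 0.05 N and horizontal distance between medal_bronze and plinth_xl below 0.008 m and z of medal_bronze in the frame of plinth_xl between 0.014 and 0.0175 m and contact force between the fingers and medal_bronze below 0.05 N); the robot touches nothing.
It fails at once if a medal is dropped: it moves faster than 0.5 m/s with no finger on it (a fall of more than about 12 mm) ((contact force between the fingers and medal_blue below 0.01 N and linear speed of medal_blue above 0.5 m/s) or (contact force between the fingers and medal_gold below 0.01 N and linear speed of medal_gold above 0.5 m/s) or (contact force between the fingers and medal_silver below 0.01 N and linear speed of medal_silver above 0.5 m/s) or (contact force between the fingers and medal_bronze below 0.01 N and linear speed of medal_bronze above 0.5 m/s)).
It fails at once if the magnifying glass is moved by more than 30 mm (distance of magnifier from where it was at the start of the episode above 0.03 m).
It fails at once if the ink bottle is moved by more than 30 mm or tipped by more than 0.3 rad (distance of ink_bottle from where it was at the start of the episode above 0.03 m or angle between ink_bottle's own z axis and vertical above 0.3 rad).
It also fails if it takes over 106 s, if anything falls off the work surface, if the arm or the gripper's body presses on something with over 40 N, if the wrist force passes 120 N, or if a joint passes its speed limit or range.

## Working session

There is one attempt and no reset: what is moved stays moved. The work goes in short steps, Python scripts to look and compute and a tool call to move; the robot and the scene stay as the last step left them, time stands still between calls to the robot, and variables do not carry over. Pictures are saved under pics/ and viewed, on a budget of 14 in all, crops included, one or two more only if the job needs it, and the job is handed in when it is done.

Besides the shell and the picture viewer there is one more tool, called as name([rows], argument=value, ...), one row to a line, values as JSON. arm_command: Moves the arm, as the interface text tells. Its arguments: {"type":"object","properties":{"commands":{"type":"array","items":{"type":"array","items":{"type":"number"}}},"squeeze":{"type":"number"}},"required":["commands"]}

```bash
mkdir -p pics; ls; cat > h.py <<'E'
import numpy as np, cv2
from plant import get_state, imaging, r, models
from scipy.spatial.transform import Rotation as R
def ray(c,px):
    px=np.atleast_2d(px).astype(float)
    Rm=cv2.Rodrigues(np.array(c['rvec'],float))[0]; t=np.array(c['tvec'],float).ravel()
    d=np.c_[(px[:,0]-c['cx'])/c['fx'],(px[:,1]-c['cy'])/c['fy'],np.ones(len(px))]@Rm
    return -Rm.T@t,d
def wray(c,px,s):
    px=np.atleast_2d(px).astype(float)
    u=(px[:,0]-c['cx'])/c['fx'];v=(px[:,1]-c['cy'])/c['fy'];th=np.hypot(u,v)
    k=np.where(th>1e-9,np.sin(th)/np.maximum(th,1e-9),1)
    d=np.c_[u*k,v*k,np.cos(th)]
    H=np.array(c['hand_eye']);T=np.eye(4);T[:3,:3]=R.from_euler('xyz',s['eef_rot'],degrees=True).as_matrix();T[:3,3]=s['tcp_pos']
    M=T@H
    return M[:3,3],d@M[:3,:3].T
def atz(o,d,z): return o+d*((z-o[2])/d[:,2])[:,None]
def save(n,c): cv2.imwrite(f'pics/{n}.png',cv2.cvtColor(c['pixels'],cv2.COLOR_RGB2BGR))
names=['medal_blue','medal_gold','medal_silver','medal_bronze','plinth_s','plinth_m','plinth_l','plinth_xl','magnifier','ink_bottle']
E
python3 - <<'E'
from h import *
s=get_state();print(s)
for cam in ['scene','side','wrist']:
    s=get_state();c=imaging.capture(cam);save(cam+'0',c)
    print(cam,{k:v for k,v in c.items() if k!='pixels'})
    for n in names:
        for o in models.outline_of(cam,n)[:3]: print(n,round(o['conf'],2),np.round(o['rect']),end=' ')
        print()
E
```

```text
pics
{'time_s': 0.0, 'joints': array([ 1.65072168e+01,  2.05902846e+01,  6.32950073e-01, -2.10727802e-02,
       -7.01359682e+01, -1.65092543e+01]), 'qd': array([-0.09307964, -0.0599647 , -0.0586248 ,  0.10211382, -0.00093242,
       -0.00884254]), 'joint_torque': array([-8.00930356e-04, -5.82726967e+01,  2.93058443e+01,  6.99745238e+00,
        6.93249181e-03, -2.06530804e-04]), 'tcp_pos': array([ 6.74498260e-01, -2.07621217e-05,  2.25626426e-01]), 'eef_rot': array([ 1.79904914e+02, -7.52346606e-03, -9.00092077e+01]), 'contact_force': array([ 0.6940715 ,  0.23662359, -1.13643605]), 'moment': array([-0.02967452, -0.01156262, -0.04005003]), 'gripper_width': 0.08773059456679322}
scene {'fx': 433.05852264001123, 'fy': 433.05852264001123, 'cx': 322.88062723839624, 'cy': 242.72209089328624, 'rvec': array([ 0.64213488, -2.4144864 ,  1.41827407]), 'tvec': array([0.30562529, 0.25918328, 0.50935268])}
medal_blue 0.72 [246. 335.  20.  19.] medal_blue 0.66 [218. 302.  13.  11.] medal_blue 0.61 [319. 373.  21.  18.] 
medal_gold 0.51 [247. 340.  27.  20.] 
medal_silver 0.61 [249. 345.  36.  29.] 
[... 1649 characters left out ...]
,
        -2.68104272e-04],
       [ 1.13336790e-03, -2.88293374e-01,  9.57541459e-01,
        -1.58409501e-01],
       [ 0.00000000e+00,  0.00000000e+00,  0.00000000e+00,
         1.00000000e+00]])}
medal_blue 0.73 [351. 256.  67.  69.] medal_blue 0.72 [580. 238.  17.  20.] medal_blue 0.72 [404. 184.  29.  32.] 
medal_gold 0.8 [514. 253.  33.  37.] 
medal_silver 0.29 [381.  82. 104. 104.] 
medal_bronze 0.86 [503. 247.  49.  54.] medal_bronze 0.61 [512. 251.  43.  45.] 
plinth_s 0.76 [380.  81. 100. 108.] 
plinth_m 0.76 [380.  81. 100. 108.] 
plinth_l 0.76 [380.  81. 100. 108.] 
plinth_xl 0.68 [535.  84. 101. 115.] 

ink_bottle 0.84 [350. 256.  64.  67.] ink_bottle 0.33 [515. 253.  32.  39.]
```

```bash
python3 -c "
import cv2,numpy as np
a=[cv2.imread(f'pics/{n}0.png') for n in('scene','side','wrist')]
s=cv2.resize(a[0][180:420,150:470],(800,600),interpolation=cv2.INTER_CUBIC);cv2.imwrite('pics/scene0c.png',s)
"
```

```text
(no output)
```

View pics/wrist0.png

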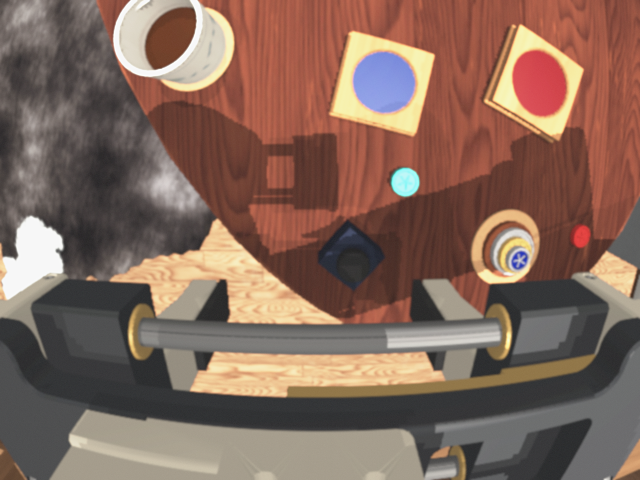

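View pics/scene0.png

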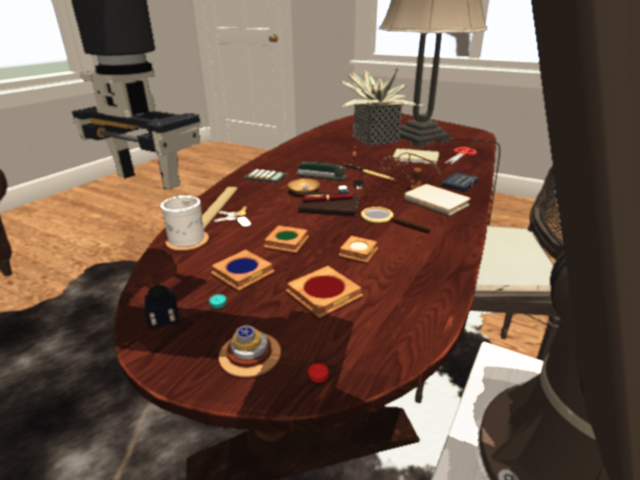

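View pics/side0.png

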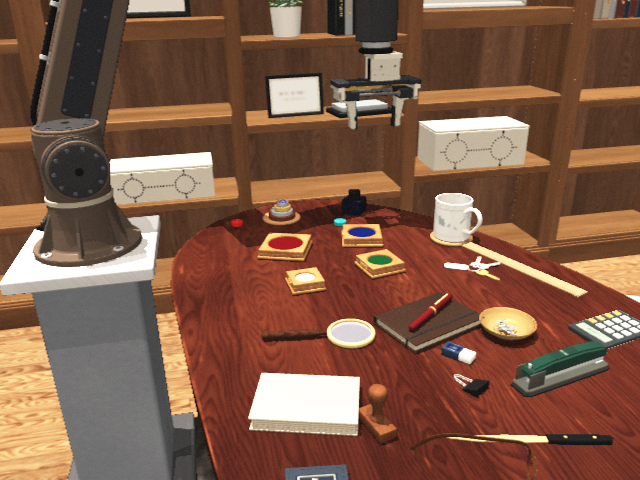

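The wrist view shows the pile at about (515,255), the dark blue-felt plinth at (383,82), the red-felt plinth at (538,82) and the ink bottle at (350,256). There are turquoise and red decoys at (405,182) and (581,237). The scene view shows the green plinth at (287,237) and the cream one at (358,247), with the side view agreeing. Next I'll turn these into positions.

```bash
cat >> h.py <<'E'
def blob(img,seed,tol=40,rad=60):
    """felt/face blob round a seed: region of similar chroma; returns min-area ellipse centre + size"""
    x,y=map(int,seed); lab=cv2.cvtColor(img,cv2.COLOR_RGB2LAB).astype(int)
    ref=np.median(lab[y-1:y+2,x-1:x+2].reshape(-1,3),0)
    w=np.array([.5,1.5,1.5]); m=(np.linalg.norm((lab-ref)*w,axis=2)<tol).astype(np.uint8)
    n,l,st,ce=cv2.connectedComponentsWithStats(m)
    k=l[y,x]; cs,_=cv2.findContours((l==k).astype(np.uint8),cv2.RETR_EXTERNAL,cv2.CHAIN_APPROX_NONE)
    c=max(cs,key=len); return c[:,0,:]
def circ(P):
    A=np.c_[2*P[:,:2],np.ones(len(P))]; b=(P[:,:2]**2).sum(1); s=np.linalg.lstsq(A,b,rcond=None)[0]
    return s[:2],2*np.sqrt(s[2]+s[0]**2+s[1]**2)
E
python3 - <<'E'
from h import *
s=get_state()
c=imaging.capture('wrist')
def go(n,f,img,sd,z,tol=40):
    cc=blob(img,sd,tol);P=atz(*f(cc),z);q,d=circ(P);print(n,np.round(q,4),'dia mm',round(d*1000,1))
w=lambda p:wray(c,p,s)
go('L',w,c['pixels'],(383,82),.018);go('XL',w,c['pixels'],(538,82),.018)
print('ink',atz(*w([[350,240]]),.03),'tq',atz(*w([[405,182]]),.01),'red',atz(*w([[581,237]]),.01),'blue',atz(*w([[519,260]]),.045),'mat c',atz(*w([[505,247]]),.005))
for cam,sd in (('scene',dict(L=(240,267),XL=(324,287),M=(287,236),S=(358,247))),('side',dict(L=(361,232),XL=(285,243),M=(380,260),S=(305,279)))):
    c2=imaging.capture(cam)
    for k in sd: go(cam+k,lambda p:ray(c2,p),c2['pixels'],sd[k],.018)
    for o in models.outline_of(cam,'magnifier')[:1]: 
        x,y,w_,h_=o['rect'];print('mag',np.round(atz(*ray(c2,[[x-w_/2,y],[x+w_/2,y],[x,y]]),.007),3).tolist())
E
```

```text
L [ 0.6128 -0.1257] dia mm 60.8
XL [ 0.4347 -0.1437] dia mm 73.3
ink [[0.64490595 0.03223007 0.03      ]] tq [[ 0.58720229 -0.02432335  0.01      ]] red [[0.34341452 0.03476046 0.01      ]] blue [[0.45944237 0.05033442 0.045     ]] mat c [[0.45721687 0.04868894 0.005     ]]
sceneL [ 0.6115 -0.1245] dia mm 52.2
sceneXL [ 0.4332 -0.1428] dia mm 71.5
sceneM [ 0.6062 -0.274 ] dia mm 37.5
sceneS [ 0.4444 -0.3109] dia mm 33.7
mag [[0.514, -0.452, 0.007], [0.359, -0.539, 0.007], [0.436, -0.496, 0.007]]
sideL [ 0.6097 -0.1315] dia mm 50.0
sideXL [ 0.4323 -0.1491] dia mm 67.6
sideM [ 0.605  -0.2798] dia mm 41.2
sideS [ 0.4438 -0.3182] dia mm 31.9
mag [[0.34, -0.483, 0.007], [0.516, -0.525, 0.007], [0.429, -0.504, 0.007]]
```

arm_command([
  [-15,60,25,0,0,0,1],
  [-28,120,55,0,0,0,1],
  [-42,180,85,0,0,0,1],
  [-50,216,105,0,0,0,1],
  [-50,216,105,0,0,0,1],
])

```text
time_s: 2.52
tcp_pos: [0.454, 0.049, 0.1198]
eef_rot: [179.8, -0.1, -89.9]
contact_force: [0.8, 1.5, 0.3]
gripper_width: 0.0877
```

```bash
python3 - <<'E'
from h import *
s=get_state();print(s['time_s'],s['tcp_pos'],s['eef_rot'],s['contact_force'])
c=imaging.capture('wrist');save('w1',c)
z=dict(medal_blue=.045,medal_gold=.035,medal_silver=.025,medal_bronze=.015)
for n in z:
    for o in models.outline_of('wrist',n)[:2]:
        m=o['pixels'].astype(np.uint8);cs,_=cv2.findContours(m,0,cv2.CHAIN_APPROX_NONE);k=max(cs,key=len)[:,0]
        P=atz(*wray(c,k,s),z[n]);hull=cv2.convexHull(P[:,:2].astype(np.float32));q,rad=cv2.minEnclosingCircle(hull)
        print(n,round(o['conf'],2),np.round(o['rect']),np.round(q,4),round(2000*rad,1))
E
```

```text
2.525 [0.45402559 0.04903642 0.11983091] [ 1.79752501e+02 -7.50361536e-02 -8.99284264e+01] [0.79275945 1.50222938 0.31689013]
medal_blue 0.74 [312. 249.  47.  45.] [0.4585 0.0495] 30.8
medal_blue 0.62 [462. 215.  35.  40.] [0.3584 0.0251] 28.6
medal_gold 0.85 [317. 243.  57.  60.] [0.4576 0.0487] 43.5
medal_gold 0.54 [312. 248.  44.  43.] [0.4586 0.0529] 32.1
medal_silver 0.58 [316. 235.  77.  72.] [0.4551 0.0476] 56.1
medal_bronze 0.66 [315. 234.  88.  87.] [0.4554 0.0491] 68.7
```

View pics/w1.png

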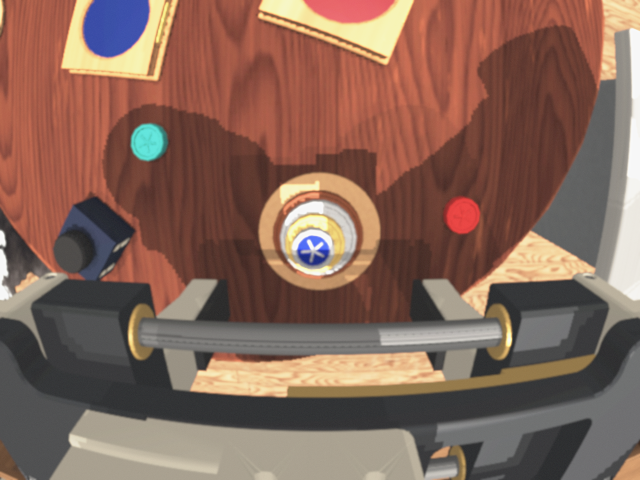

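The picture shows the stack on the mat at (315,240), blue on top at (313,250). The fitted diameters match the sizes given. Now I'll lower the gripper over the blue medal.

arm_command([
  [0,-4,40,0,0,0,0.5],
  [0,-4,60,0,0,0,0],
  [0,-4,60,0,0,0,0],
])

```text
time_s: 3.15
tcp_pos: [0.4645, 0.0498, 0.0611]
eef_rot: [179.9, -0.0, -90.1]
contact_force: [0.7, -0.0, 0.4]
gripper_width: 0.0631
```

```bash
python3 - <<'E'
from h import *
s=get_state();print(s)
c=imaging.capture('wrist');save('w2',c)
for n,z in (('medal_blue',.045),('medal_gold',.035)):
    for o in models.outline_of('wrist',n)[:2]:
        m=o['pixels'].astype(np.uint8);cs,_=cv2.findContours(m,0,cv2.CHAIN_APPROX_NONE);k=max(cs,key=len)[:,0]
        P=atz(*wray(c,k,s),z);q,rad=cv2.minEnclosingCircle(P[:,:2].astype(np.float32))
        print(n,round(o['conf'],2),np.round(o['rect']),np.round(q,4),round(2000*rad,1))
E
```

```text
{'time_s': 3.15, 'joints': array([ 3.03742063e+01,  1.16154212e+01, -3.72072813e+01,  1.87649172e-02,
       -4.12453746e+01, -3.04655499e+01]), 'qd': array([ 0.33365294, -2.04227469,  1.5231678 ,  0.62404682, -1.51392697,
       -0.01411725]), 'joint_torque': array([ 4.27402323e-03, -3.57654762e+01,  1.97434312e+01,  4.69207227e+00,
        4.32642270e-01,  3.32764590e-03]), 'tcp_pos': array([0.46451341, 0.04983818, 0.06114   ]), 'eef_rot': array([ 1.79947585e+02, -4.51661407e-02, -9.00772064e+01]), 'contact_force': array([ 0.65978477, -0.04902687,  0.35147136]), 'moment': array([-0.03259142, -0.02055066,  0.06453073]), 'gripper_width': 0.06311726170994472}
medal_blue 0.92 [507. 235.  41.  47.] [0.3645 0.0238] 27.9
medal_blue 0.8 [126. 147.  46.  47.] [ 0.5646 -0.0251] 26.7
medal_gold 0.97 [335. 272.  74.  74.] [0.4574 0.0484] 44.9
```

View pics/w2.png

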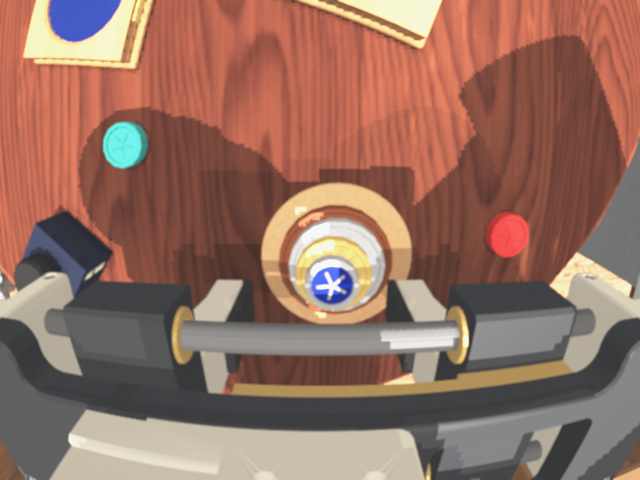

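arm_command([
  [0,0,0,0,0,0,0],
  [0,0,0,0,0,0,0],
])

```text
time_s: 3.55
tcp_pos: [0.4662, 0.0509, 0.0639]
eef_rot: [-179.7, 0.1, -90.0]
contact_force: [0.1, -0.6, 0.4]
gripper_width: 0.044
```

```bash
python3 - <<'E'
from h import *
for i in range(2):
    s=get_state();c=imaging.capture('wrist');print(s['time_s'],np.round(s['tcp_pos'],4),np.round(s['eef_rot'],2),np.round(s['qd'],1))
im=c['pixels'];lab=im.astype(int)
m=((lab[:,:,2]>lab[:,:,0]+60)&(lab[:,:,2]>90)).astype(np.uint8);m[:230]=0;m[310:]=0;m[:,:290]=0;m[:,380:]=0
ys,xs=np.nonzero(m);print(len(xs),xs.min(),xs.max(),ys.min(),ys.max())
hu=cv2.convexHull(np.c_[xs,ys].astype(np.int32))[:,0]
P=atz(*wray(c,hu,s),.045);print(cv2.minEnclosingCircle(P[:,:2].astype(np.float32)))
E
```

```text
3.55 [0.4662 0.0509 0.0639] [-1.7975e+02  1.1000e-01 -9.0020e+01] [ 0.   0.3 -0.4 -0.1  0.1  0. ]
3.6 [0.466  0.0508 0.0637] [-1.7977e+02  1.0000e-01 -9.0030e+01] [ 0.   0.2 -0.4 -0.   0.1  0. ]
878 315 355 263 299
((0.4584985077381134, 0.050475310534238815), 0.010735082440078259)
```

arm_command([
  [0,7.5,8,0,0,0,0],
  [0,7.5,12,0,0,0,0],
  [0,7.5,12,0,0,0,0],
  [0,7.5,12,0,0,0,0],
])

```text
time_s: 4.15
tcp_pos: [0.4585, 0.0509, 0.0515]
eef_rot: [-179.8, 0.1, -90.0]
contact_force: [-0.6, 0.6, 0.4]
gripper_width: 0.0437
```

arm_command([
  [0,0,8,0,0,0,0],
  [0,0,11.5,0,0,0,0],
  [0,0,11.5,0,0,0,0],
  [0,0,11.5,0,0,0,0],
])

```text
time_s: 4.65
tcp_pos: [0.4586, 0.0509, 0.04]
eef_rot: [-179.8, 0.1, -90.0]
contact_force: [-0.1, 0.9, 0.1]
gripper_width: 0.0438
```

arm_command([
  [0,0,0,0,0,0,-0.4],
  [0,0,0,0,0,0,-0.6],
  [0,0,0,0,0,0,-0.6],
  [0,0,0,0,0,0,-0.6],
  [0,0,0,0,0,0,-0.6],
], squeeze=15)

```text
time_s: 5.28
tcp_pos: [0.4586, 0.0509, 0.0401]
eef_rot: [-179.8, 0.1, -90.0]
contact_force: [-0.4, 0.1, 0.5]
gripper_width: 0.0281
```

arm_command([
  [0,0,-5,0,0,0,-0.6],
  [0,0,-25,0,0,0,-0.6],
  [0,0,-50,0,0,0,-0.6],
  [0,0,-50,0,0,0,-0.6],
  [0,0,-50,0,0,0,-0.6],
])

```text
time_s: 5.9
tcp_pos: [0.4581, 0.0507, 0.0899]
eef_rot: [-179.8, 0.1, -90.0]
contact_force: [-0.2, 0.5, -0.3]
gripper_width: 0.0279
```

```bash
python3 - <<'E'
from h import *
s=get_state();c=imaging.capture('wrist');save('w3',c);print(s['tcp_pos'],s['gripper_width'],s['joints'])
for o in models.outline_of('wrist','medal_gold')[:2]:
        m=o['pixels'].astype(np.uint8);cs,_=cv2.findContours(m,0,cv2.CHAIN_APPROX_NONE);k=max(cs,key=len)[:,0]
        P=atz(*wray(c,k,s),.035);q,rad=cv2.minEnclosingCircle(P[:,:2].astype(np.float32))
        print(round(o['conf'],2),np.round(o['rect']),np.round(q,4),round(2000*rad,1))
E
```

```text
[0.45813055 0.05073119 0.08989584] 0.02785599537455297 [ 3.09318346e+01  8.40953729e+00 -3.62888919e+01  3.66399241e-02
 -4.50822318e+01 -3.09859837e+01]
0.95 [323. 250.  66.  55.] [0.457  0.0478] 42.8
```

View pics/w3.png

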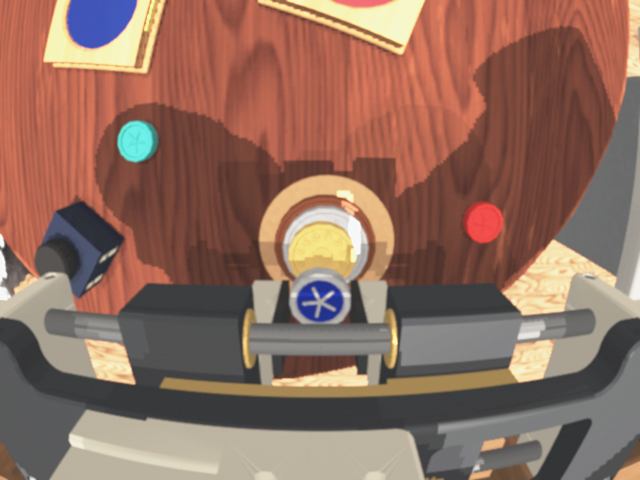

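Blue is held level at (320,300), and gold is exposed at (323,250). I'll carry blue towards the cream plinth and stop short to measure it.

arm_command([
  [40,3,0,0,0,0,-0.6],
  [95,6,0,0,0,0,-0.6],
  [155,9,0,0,0,0,-0.6],
  [215,12,0,0,0,0,-0.6],
  [260,14,0,0,0,0,-0.6],
])

```text
time_s: 6.62
tcp_pos: [0.4429, -0.2115, 0.0884]
eef_rot: [-179.9, 0.1, -90.1]
contact_force: [1.1, 0.2, -0.9]
gripper_width: 0.0278
```

arm_command([
  [40,0,0,0,0,0,-0.6],
  [40,0,0,0,0,0,-0.6],
  [40,0,0,0,0,0,-0.6],
])

```text
time_s: 7.0
tcp_pos: [0.4422, -0.2515, 0.0876]
eef_rot: [180.0, 0.1, -90.1]
contact_force: [-0.2, 1.4, -0.4]
gripper_width: 0.028
```

```bash
cat >> h.py <<'E'
def felt(c,s,guess,z=.018,tol=40):
    """circle fit of felt whose world centre guess is given"""
    H=np.array(c['hand_eye']);T=np.eye(4);T[:3,:3]=R.from_euler('xyz',s['eef_rot'],degrees=True).as_matrix();T[:3,3]=s['tcp_pos']
    p=np.linalg.inv(T@H)@np.r_[guess,z,1];th=np.arctan2(np.hypot(p[0],p[1]),p[2]);a=np.arctan2(p[1],p[0])
    px=(c['cx']+c['fx']*th*np.cos(a),c['cy']+c['fy']*th*np.sin(a))
    k=blob(c['pixels'],px,tol);h=cv2.convexHull(k)[:,0]
    P=atz(*wray(c,k,s),z);q,d=circ(P);e=cv2.minEnclosingCircle(atz(*wray(c,h,s),z)[:,:2].astype(np.float32))
    print(np.round(px),np.round(q,4),round(d*1000,1),'encl',np.round(e[0],4),round(2000*e[1],1),'img',k.min(0),k.max(0))
E
python3 - <<'E'
from h import *
s=get_state();c=imaging.capture('wrist');save('w4',c);print(s['time_s'],s['tcp_pos'],s['gripper_width'])
for n,g in dict(S=(.444,-.314),M=(.606,-.276),XL=(.434,-.145)).items():
    print(n);felt(c,s,g)
E
```

```text
7.0 [ 0.44216833 -0.25146994  0.08756761] 0.027989376718319234
S
[317. 153.] [ 0.4453 -0.3136] 37.2 encl [ 0.4454 -0.3133] 38.6 img [284 124] [346 184]
M
[ 93. 217.] [ 0.6068 -0.275 ] 47.2 encl [ 0.6067 -0.275 ] 48.3 img [ 68 186] [119 249]
XL
[331. 381.] [ 0.4415 -0.1506] 48.2 encl [ 0.4419 -0.1464] 72.1 img [274 355] [366 385]
```

View pics/w4.png

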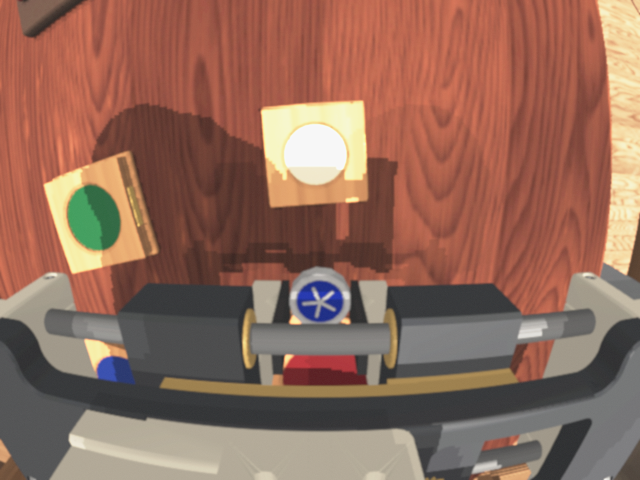

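The cream plinth's recess is at (316,154), fitted as 37 mm across, with the green one at (94,217). Blue is still held square. I'll go above S and lower it.

arm_command([
  [40,-3,0,0,0,0,-0.6],
  [61,-3,20,0,0,0,-0.6],
  [61,-3,43,0,0,0,-0.6],
  [61,-3,43,0,0,0,-0.6],
  [61,-3,43,0,0,0,-0.6],
])

```text
time_s: 7.68
tcp_pos: [0.446, -0.3114, 0.0455]
eef_rot: [-180.0, 0.1, -90.0]
contact_force: [0.4, 0.5, -0.7]
gripper_width: 0.0278
```

arm_command([
  [1.5,0.5,10,0,0,0,-0.6],
  [1.5,0.5,18,0,0,0,-0.6],
  [1.5,0.5,22,0,0,0,-0.6],
  [1.5,0.5,24,0,0,0,-0.6],
  [1.5,0.5,24,0,0,0,-0.6],
])

```text
time_s: 8.3
tcp_pos: [0.4455, -0.3129, 0.0214]
eef_rot: [-180.0, 0.1, -90.0]
contact_force: [-1.0, 0.2, -0.9]
gripper_width: 0.0279
```

```bash
python3 - <<'E'
from h import *
s=get_state();c=imaging.capture('side');print(s['tcp_pos'],s['contact_force'],s['gripper_width'])
cv2.imwrite('pics/s5.png',cv2.cvtColor(cv2.resize(c['pixels'][220:310,245:365],(800,600),interpolation=cv2.INTER_CUBIC),cv2.COLOR_RGB2BGR))
E
```

```text
[ 0.44553201 -0.31291777  0.02142919] [-0.99602604  0.2331434  -0.88316393] 0.027856799507990283
```

View pics/s5.png

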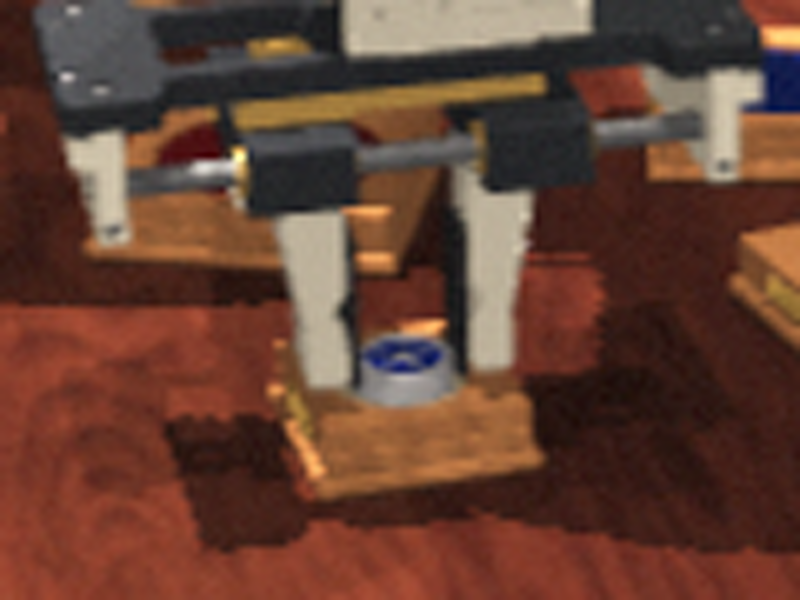

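The blue medal is in the recess, level between the fingers at (405,365). I'll release it and go back to the pile.

arm_command([
  [0,0,0,0,0,0,-0.2],
  [0,0,0,0,0,0,0],
  [0,0,-4,0,0,0,0],
  [0,0,-40,0,0,0,0.2],
  [0,0,-75,0,0,0,0.3],
])

```text
time_s: 8.98
tcp_pos: [0.4454, -0.313, 0.0975]
eef_rot: [180.0, 0.1, -90.0]
contact_force: [1.1, 0.0, -0.1]
gripper_width: 0.0551
```

arm_command([
  [-50,0,-5,0,0,0,0.3],
  [-50,0,-5,0,0,0,0.3],
  [-50,0,-5,0,0,0,0.3],
])

```text
time_s: 9.35
tcp_pos: [0.4456, -0.2629, 0.1029]
eef_rot: [-180.0, 0.0, -89.9]
contact_force: [-0.1, -0.4, 0.5]
gripper_width: 0.0569
```

```bash
cat >> h.py <<'E'
def net(c,s,n,z,k=2):
    for o in models.outline_of('wrist',n)[:k]:
        m=o['pixels'].astype(np.uint8);cs,_=cv2.findContours(m,0,cv2.CHAIN_APPROX_NONE);q=max(cs,key=len)[:,0]
        P=atz(*wray(c,q,s),z);e,rad=cv2.minEnclosingCircle(P[:,:2].astype(np.float32))
        print(n,round(o['conf'],2),np.round(o['rect']),np.round(e,4),round(2000*rad,1))
E
python3 - <<'E'
from h import *
s=get_state();c=imaging.capture('wrist');save('w6',c);print(s['time_s'],s['tcp_pos'],s['gripper_width'])
net(c,s,'medal_blue',.026); felt(c,s,(.607,-.275)); felt(c,s,(.4347,-.1437))
E
```

```text
9.35 [ 0.44560368 -0.26290421  0.10291574] 0.05687471411305705
medal_blue 0.6 [318. 171.  44.  46.] [ 0.4464 -0.3133] 29.6
[108. 227.] [ 0.6066 -0.275 ] 47.8 encl [ 0.6065 -0.2751] 49.2 img [ 84 195] [135 256]
[333. 381.] [ 0.4351 -0.1489] 53.3 encl [ 0.4341 -0.1443] 75.5 img [288 359] [379 385]
```

arm_command([
  [-50,-2,0,0,0,0,0.4],
  [-110,-4,0,0,0,0,0.4],
  [-170,-6,0,0,0,0,0.4],
  [-230,-9,0,0,0,0,0.4],
  [-270,-11,0,0,0,0,0.4],
])

```text
time_s: 10.07
tcp_pos: [0.4565, 0.0083, 0.1025]
eef_rot: [180.0, 0.0, -90.0]
contact_force: [-0.2, -0.6, 0.9]
gripper_width: 0.0611
```

arm_command([
  [-40,0,0,0,0,0,0.4],
  [-41,0,15,0,0,0,0.4],
  [-41,0,30,0,0,0,0.4],
  [-41,0,30,0,0,0,0.4],
  [-41,0,30,0,0,0,0.4],
])

```text
time_s: 10.7
tcp_pos: [0.4568, 0.0489, 0.0728]
eef_rot: [180.0, 0.0, -90.0]
contact_force: [0.1, -0.1, 0.9]
gripper_width: 0.0612
```

```bash
python3 - <<'E'
from h import *
s=get_state();c=imaging.capture('wrist');save('w7',c);print(s['time_s'],s['tcp_pos'],s['gripper_width'])
net(c,s,'medal_gold',.035,1); net(c,s,'medal_silver',.025,1); net(c,s,'medal_bronze',.015,1)
E
```

```text
10.7 [0.45681208 0.04891688 0.07276097] 0.06120844859023181
medal_silver 0.89 [323. 259.  88.  89.] [0.4552 0.0479] 56.6
medal_bronze 0.55 [320. 254. 108. 105.] [0.4561 0.0492] 69.9
```

arm_command([
  [0,0,25,0,0,0,0.4],
  [0.5,0,38,0,0,0,0.4],
  [0.5,0,42.5,0,0,0,0.4],
  [0.5,0,42.5,0,0,0,0.4],
  [0.5,0,42.5,0,0,0,0.4],
])

```text
time_s: 11.52
tcp_pos: [0.4572, 0.0489, 0.031]
eef_rot: [-179.9, 0.1, -90.0]
contact_force: [0.3, 0.3, 0.8]
gripper_width: 0.061
```

arm_command([
  [0,0,0,0,0,0,0],
  [0,0,0,0,0,0,-0.3],
  [0,0,0,0,0,0,-0.3],
  [0,0,0,0,0,0,-0.3],
  [0,0,0,0,0,0,-0.3],
], squeeze=20)

```text
time_s: 12.15
tcp_pos: [0.4573, 0.049, 0.0312]
eef_rot: [-179.9, 0.1, -90.0]
contact_force: [-1.3, 0.8, 4.2]
gripper_width: 0.0401
```

arm_command([
  [0,0,-3,0,0,0,-0.3],
  [0,0,-10,0,0,0,-0.3],
  [0,0,-35,0,0,0,-0.3],
  [0,0,-55,0,0,0,-0.3],
  [0,0,-55,0,0,0,-0.3],
])

```text
time_s: 12.78
tcp_pos: [0.4582, 0.0494, 0.0877]
eef_rot: [-179.8, 0.2, -90.0]
contact_force: [0.3, 0.4, -2.6]
gripper_width: 0.0404
```

```bash
python3 - <<'E'
from h import *
s=get_state();c=imaging.capture('wrist');save('w8',c);print(s['time_s'],s['tcp_pos'],s['gripper_width'],s['contact_force'])
net(c,s,'medal_silver',.025,1); net(c,s,'medal_bronze',.015,1);net(c,s,'medal_gold',s['tcp_pos'][2]+.005,1)
E
```

```text
12.775 [0.45818781 0.04940074 0.08773831] 0.040440348634534336 [ 0.26033843  0.36475834 -2.58172425]
medal_silver 0.89 [326. 242.  86.  65.] [0.4549 0.0475] 55.5
medal_bronze 0.82 [324. 239. 101.  83.] [0.4553 0.0486] 68.9
medal_gold 0.83 [319. 289.  86.  71.] [0.4584 0.0473] 43.6
```

View pics/w8.png

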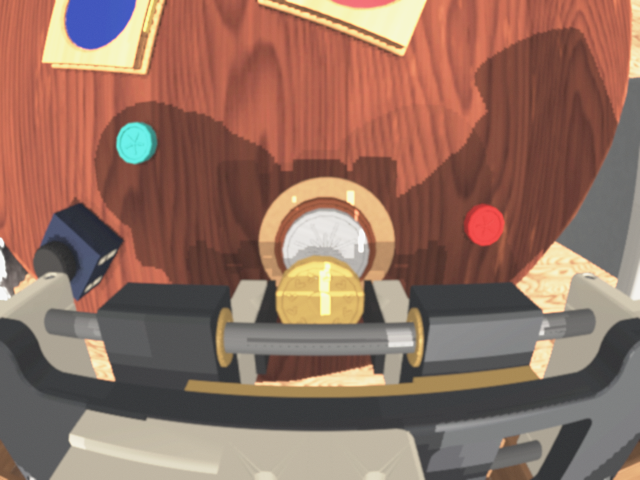

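Gold is held level at (320,295), with silver and bronze undisturbed beneath. Next is the green plinth.

arm_command([
  [35,-16,0,0,0,0,-0.3],
  [85,-39,0,0,0,0,-0.3],
  [140,-64,0,0,0,0,-0.3],
  [195,-89,0,0,0,0,-0.3],
  [245,-112,0,0,0,0,-0.3],
])

```text
time_s: 13.6
tcp_pos: [0.5689, -0.1984, 0.084]
eef_rot: [179.9, 0.1, -90.0]
contact_force: [1.0, 0.9, -1.6]
gripper_width: 0.0404
```

arm_command([
  [30,-15,0,0,0,0,-0.3],
  [30,-15,0,0,0,0,-0.3],
  [30,-15,0,0,0,0,-0.3],
])

```text
time_s: 13.98
tcp_pos: [0.5829, -0.2281, 0.0827]
eef_rot: [179.8, 0.1, -90.0]
contact_force: [0.3, -0.2, -2.3]
gripper_width: 0.0408
```

```bash
python3 - <<'E'
from h import *
s=get_state();c=imaging.capture('wrist');save('w9',c);print(s['time_s'],s['tcp_pos'],s['eef_rot'],s['gripper_width'])
felt(c,s,(.6067,-.275)); net(c,s,'medal_gold',s['tcp_pos'][2]+.005,1)
E
```

```text
13.975 [ 0.58287645 -0.22807063  0.08265219] [ 1.79766202e+02  9.39279591e-02 -9.00400135e+01] 0.04082339503507029
[280. 180.] [ 0.6083 -0.2715] 42.8 encl [ 0.6071 -0.2752] 50.1 img [240 149] [321 219]
medal_gold 0.89 [321. 290.  85.  71.] [ 0.5836 -0.2303] 43.9
```

arm_command([
  [30,-15,0,0,0,0,-0.3],
  [45.5,-23.5,15,0,0,0,-0.3],
  [45.5,-23.5,38,0,0,0,-0.3],
  [45.5,-23.5,38,0,0,0,-0.3],
  [45.5,-23.5,38,0,0,0,-0.3],
])

```text
time_s: 14.7
tcp_pos: [0.6068, -0.2725, 0.0456]
eef_rot: [179.8, 0.1, -89.9]
contact_force: [0.1, -0.3, -0.7]
gripper_width: 0.0409
```

arm_command([
  [1,0,10,0,0,0,-0.3],
  [1,0,17,0,0,0,-0.3],
  [1,0,21,0,0,0,-0.3],
  [1,0,23,0,0,0,-0.3],
  [1,0,23,0,0,0,-0.3],
])

```text
time_s: 15.32
tcp_pos: [0.6069, -0.2735, 0.0227]
eef_rot: [179.8, 0.1, -89.9]
contact_force: [-0.5, -0.6, -0.1]
gripper_width: 0.0405
```

arm_command([
  [0,0,0.7,0,0,0,-0.3],
  [0,0,0.7,0,0,0,0.1],
  [0,0,0.7,0,0,0,0.3],
  [0,0,-10,0,0,0,0.4],
  [0,0,-60,0,0,0,0.5],
])

```text
time_s: 15.95
tcp_pos: [0.6049, -0.2731, 0.0807]
eef_rot: [179.5, 0.1, -89.9]
contact_force: [-0.0, -0.3, -0.1]
gripper_width: 0.064
```

arm_command([
  [-50,20,-25,0,0,0,0.7],
  [-50,20,-25,0,0,0,0.7],
  [-50,20,-25,0,0,0,0.7],
])

```text
time_s: 16.32
tcp_pos: [0.5854, -0.223, 0.1069]
eef_rot: [179.6, 0.1, -89.9]
contact_force: [-0.9, 0.9, 0.5]
gripper_width: 0.0745
```

```bash
python3 - <<'E'
from h import *
s=get_state();c=imaging.capture('wrist');save('w10',c);print(s['time_s'],s['tcp_pos'],s['gripper_width'])
net(c,s,'medal_gold',.026); net(c,s,'medal_blue',.026)
felt(c,s,(.6128,-.1257))
E
```

```text
16.325 [ 0.58541311 -0.22303556  0.10688656] 0.07445860640898767
medal_gold 0.78 [285. 172.  66.  63.] [ 0.6073 -0.2731] 42.9
medal_blue 0.77 [514. 122.  44.  40.] [ 0.4491 -0.3127] 32.7
[285. 357.] [ 0.6122 -0.1172] 47.9 encl [ 0.6122 -0.1259] 62.2 img [248 352] [324 384]
```

arm_command([
  [-45,22,0,0,0,0,0.7],
  [-95,46,0,0,0,0,0.7],
  [-145,70,0,0,0,0,0.7],
  [-195,94,0,0,0,0,0.7],
  [-240,115,0,0,0,0,0.7],
])

```text
time_s: 17.1
tcp_pos: [0.469, 0.0171, 0.1067]
eef_rot: [179.4, 0.1, -90.0]
contact_force: [1.2, 0.2, -0.1]
gripper_width: 0.0746
```

arm_command([
  [-31,15,0,0,0,0,0.7],
  [-31,15,20,0,0,0,0.7],
  [-31,15,40,0,0,0,0.7],
  [-31,15,40,0,0,0,0.7],
  [-31,15,40,0,0,0,0.7],
])

```text
time_s: 17.73
tcp_pos: [0.454, 0.048, 0.0671]
eef_rot: [179.4, 0.1, -90.0]
contact_force: [-0.2, -0.4, -0.4]
gripper_width: 0.0749
```

arm_command([
  [0,-1,25,0.01,0,0,0.7],
  [0,-1,40,0.01,0,0,0.7],
  [0,-1,46.5,0.01,0,0,0.7],
  [0,-1,46.5,0.01,0,0,0.7],
  [0,-1,46.5,0.01,0,0,0.7],
])

```text
time_s: 18.35
tcp_pos: [0.4551, 0.0483, 0.0213]
eef_rot: [-180.0, 0.1, -90.0]
contact_force: [-0.4, -0.0, 0.5]
gripper_width: 0.0747
```

arm_command([
  [0,0,0,0,0,0,0.3],
  [0,0,0,0,0,0,0],
  [0,0,0,0,0,0,0],
  [0,0,0,0,0,0,0],
  [0,0,0,0,0,0,0],
], squeeze=25)

```text
time_s: 18.98
tcp_pos: [0.4552, 0.0483, 0.0215]
eef_rot: [-180.0, 0.1, -90.0]
contact_force: [-0.6, 0.9, 5.7]
gripper_width: 0.0534
```

arm_command([
  [0,0,0,0,0,0,0.4],
  [0,0,1.2,0,0,0,0.4],
  [0,0,1.2,0,0,0,0.4],
  [0,0,1.2,0,0,0,0.4],
])

```text
time_s: 19.48
tcp_pos: [0.4552, 0.0483, 0.0202]
eef_rot: [-180.0, 0.1, -90.0]
contact_force: [0.8, -0.7, 0.6]
gripper_width: 0.0613
```

arm_command([
  [0,0,0.2,0,0,0,0.3],
  [0,0,0.2,0,0,0,0],
  [0,0,0.2,0,0,0,0],
  [0,0,0.2,0,0,0,0],
  [0,0,0.2,0,0,0,0],
], squeeze=25)

```text
time_s: 20.1
tcp_pos: [0.4551, 0.0483, 0.0199]
eef_rot: [180.0, 0.1, -90.0]
contact_force: [0.5, -0.2, -2.1]
gripper_width: 0.0538
```

Good: the tips are now 5 mm above silver's underside. I'll lift and check.

arm_command([
  [0,0,-3,0,0,0,0],
  [0,0,-12,0,0,0,0],
  [0,0,-40,0,0,0,0],
  [0,0,-65,0,0,0,0],
  [0,0,-65,0,0,0,0],
])

```text
time_s: 20.72
tcp_pos: [0.4564, 0.0488, 0.0871]
eef_rot: [-179.8, 0.2, -90.0]
contact_force: [0.5, -0.6, -2.6]
gripper_width: 0.0538
```

```bash
python3 - <<'E'
from h import *
s=get_state();c=imaging.capture('wrist');save('w11',c);print(s['time_s'],s['tcp_pos'],s['eef_rot'],s['gripper_width'],s['contact_force'])
net(c,s,'medal_bronze',.015,1);net(c,s,'medal_silver',s['tcp_pos'][2]+.005,1)
E
```

```text
20.725 [0.45642181 0.04882397 0.0871342 ] [-179.76923312    0.24074857  -90.0167819 ] 0.05375574260459882 [ 0.54709349 -0.62862841 -2.56100056]
medal_bronze 0.85 [321. 231. 102.  70.] [0.4553 0.0482] 67.7
medal_silver 0.95 [319. 283. 116.  80.] [0.4565 0.0474] 56.3
```

View pics/w11.png

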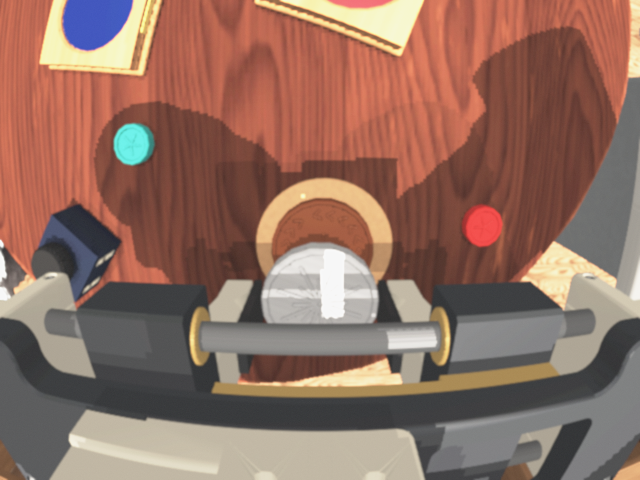

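Silver is held level at (320,290), and bronze is alone on the mat. Next is the dark blue plinth.

arm_command([
  [25,-30,0,0,0,0,0],
  [55,-68,0,0,0,0,0],
  [90,-108,0,0,0,0,0],
  [122,-146,0,0,0,0,0],
  [129,-155,0,0,0,0,0],
])

```text
time_s: 21.5
tcp_pos: [0.6104, -0.0833, 0.082]
eef_rot: [179.8, 0.1, -90.2]
contact_force: [-2.0, 0.1, -2.8]
gripper_width: 0.0538
```

arm_command([
  [0,0,0,0,0,0,0],
  [0,0,0,0,0,0,0],
])

```text
time_s: 21.75
tcp_pos: [0.609, -0.0829, 0.081]
eef_rot: [179.7, 0.1, -90.2]
contact_force: [0.4, -0.5, -1.6]
gripper_width: 0.0539
```

```bash
python3 - <<'E'
from h import *
s=get_state();c=imaging.capture('wrist');save('w12',c);print(s['time_s'],s['tcp_pos'],s['eef_rot'],s['gripper_width'])
felt(c,s,(.6125,-.1258)); felt(c,s,(.4347,-.1437));net(c,s,'medal_silver',s['tcp_pos'][2]+.005,1)
E
```

```text
21.75 [ 0.60903623 -0.0828685   0.08102937] [ 1.79693639e+02  7.72063026e-02 -9.01858280e+01] 0.0538702374208387
[314. 186.] [ 0.6129 -0.1198] 53.7 encl [ 0.6125 -0.1258] 62.3 img [263 158] [365 235]
[568. 168.] [ 0.4348 -0.1439] 74.0 encl [ 0.435  -0.1437] 75.8 img [526 115] [604 219]
```

arm_command([
  [25,-3.5,0,0.005,0,0,0],
  [42,-3.5,15,0.005,0,0,0],
  [42,-3.5,36,0.005,0,0,0],
  [42,-3.5,36,0.005,0,0,0],
  [42,-3.5,36,0.005,0,0,0],
])

```text
time_s: 22.48
tcp_pos: [0.6129, -0.1243, 0.046]
eef_rot: [-179.9, 0.1, -90.1]
contact_force: [-0.7, -0.1, -2.0]
gripper_width: 0.0537
```

arm_command([
  [0.5,0.5,10,0,0,0,0],
  [0.5,0.5,18,0,0,0,0],
  [0.5,0.5,22,0,0,0,0],
  [0.5,0.5,24.3,0,0,0,0],
  [0.5,0.5,24.3,0,0,0,0],
])

```text
time_s: 23.1
tcp_pos: [0.6124, -0.1248, 0.0215]
eef_rot: [-179.9, 0.1, -90.1]
contact_force: [0.1, 0.4, -2.4]
gripper_width: 0.0538
```

arm_command([
  [0,0,0.5,0,0,0,0],
  [0,0,0.5,0,0,0,0.4],
  [0,0,0.5,0,0,0,0.6],
  [0,0,-8,0,0,0,0.7],
  [0,0,-60,0,0,0,0.8],
])

```text
time_s: 23.72
tcp_pos: [0.61, -0.125, 0.0796]
eef_rot: [179.7, 0.1, -90.1]
contact_force: [0.6, -0.0, 0.2]
gripper_width: 0.0772
```

arm_command([
  [-50,40,-25,0,0,0,1],
  [-50,40,-25,0,0,0,1],
  [-50,40,-25,0,0,0,1],
])

```text
time_s: 24.1
tcp_pos: [0.5706, -0.0745, 0.106]
eef_rot: [179.8, 0.1, -90.1]
contact_force: [0.2, -0.6, 0.5]
gripper_width: 0.0873
```

```bash
python3 - <<'E'
from h import *
s=get_state();c=imaging.capture('wrist');save('w13',c);print(s['time_s'],s['tcp_pos'],s['eef_rot'],s['gripper_width'])
net(c,s,'medal_silver',.026); net(c,s,'medal_bronze',.015)
E
```

```text
24.1 [ 0.57060593 -0.07445612  0.10595581] [ 1.79785353e+02  7.12092598e-02 -9.00556446e+01] 0.0872948027104801
medal_silver 0.78 [254. 171.  81.  84.] [ 0.6125 -0.1244] 55.8
medal_silver 0.74 [276.  14. 115.  27.] [ 0.5992 -0.2389] 73.0
medal_bronze 0.74 [426. 367.  29.  29.] [0.4761 0.0403] 38.1
```

arm_command([
  [-35,33,0,0.004,0,0,1],
  [-75,70,0,0.004,0,0,1],
  [-115,107,0,0.004,0,0,1],
  [-123,115,20,0.004,0,0,1],
  [-123,115,35,0.004,0,0,1],
])

```text
time_s: 24.88
tcp_pos: [0.4552, 0.0483, 0.0695]
eef_rot: [179.8, 0.0, -90.1]
contact_force: [0.2, -0.4, -0.8]
gripper_width: 0.0875
```

arm_command([
  [0,0,0,0,0,0,1],
  [0,0,0,0,0,0,1],
])

```text
time_s: 25.12
tcp_pos: [0.4557, 0.048, 0.0695]
eef_rot: [179.8, 0.0, -90.1]
contact_force: [-0.2, -0.2, 0.2]
gripper_width: 0.0876
```

```bash
python3 - <<'E'
from h import *
s=get_state();c=imaging.capture('wrist');save('w14',c);print(s['time_s'],s['tcp_pos'],s['eef_rot'],s['gripper_width'])
net(c,s,'medal_bronze',.015)
E
```

```text
25.125 [0.45568165 0.04801217 0.0694747 ] [ 1.79819917e+02  2.24448754e-04 -9.01235645e+01] 0.08757350568621795
medal_bronze 0.88 [319. 257. 109. 104.] [0.4554 0.0488] 69.4
```

arm_command([
  [-1,0,30,0.003,0,0,1],
  [-1,0,48,0.003,0,0,1],
  [-1,0,56,0.003,0,0,1],
  [-1,0,59,0.003,0,0,1],
  [-1,0,59,0.003,0,0,1],
])

```text
time_s: 25.85
tcp_pos: [0.4561, 0.0493, 0.0112]
eef_rot: [-179.9, 0.0, -90.1]
contact_force: [-0.3, 1.1, -0.6]
gripper_width: 0.0879
```

arm_command([
  [0,0,0,0,0,0,1],
  [0,0,0,0,0,0,1],
])

```text
time_s: 26.1
tcp_pos: [0.4564, 0.0495, 0.0117]
eef_rot: [-179.9, 0.1, -90.1]
contact_force: [0.2, -0.2, 0.2]
gripper_width: 0.0873
```

arm_command([
  [0.5,1,1.8,0,0,0,1],
  [0.5,1,1.8,0,0,0,1],
  [0.5,1,1.8,0,0,0,1],
])

```text
time_s: 26.48
tcp_pos: [0.4554, 0.049, 0.0099]
eef_rot: [-179.9, 0.1, -90.1]
contact_force: [-0.3, -0.4, 0.4]
gripper_width: 0.0874
```

arm_command([
  [0,0,0,0,0,0,0.7],
  [0,0,0,0,0,0,0.3],
  [0,0,0,0,0,0,0.3],
  [0,0,0,0,0,0,0.3],
  [0,0,0,0,0,0,0.3],
], squeeze=30)

```text
time_s: 27.1
tcp_pos: [0.4553, 0.0489, 0.0099]
eef_rot: [-179.9, 0.1, -90.1]
contact_force: [0.0, 0.2, -0.5]
gripper_width: 0.0667
```

arm_command([
  [0,0,-3,0,0,0,0.3],
  [0,0,-12,0,0,0,0.3],
  [0,0,-40,0,0,0,0.3],
  [0,0,-70,0,0,0,0.3],
  [0,0,-70,0,0,0,0.3],
])

```text
time_s: 27.72
tcp_pos: [0.4566, 0.0496, 0.0823]
eef_rot: [-179.6, 0.2, -90.1]
contact_force: [-0.1, -0.5, -4.2]
gripper_width: 0.0666
```

arm_command([
  [30,4,0,0,0,0,0.3],
  [80,10,0,0,0,0,0.3],
  [125,17,0,0,0,0,0.3],
  [145,20,0,0,0,0,0.3],
  [145,20,0,0,0,0,0.3],
])

```text
time_s: 28.35
tcp_pos: [0.4352, -0.0965, 0.0809]
eef_rot: [-179.7, 0.2, -90.3]
contact_force: [0.4, 0.3, -3.9]
gripper_width: 0.0667
```

```bash
python3 - <<'E'
from h import *
s=get_state();c=imaging.capture('wrist');save('w15',c);print(s['time_s'],s['tcp_pos'],s['eef_rot'],s['gripper_width'],s['contact_force'])
felt(c,s,(.4348,-.1437));net(c,s,'medal_bronze',s['tcp_pos'][2]+.005,1)
E
```

```text
28.35 [ 0.43521461 -0.09654901  0.08087521] [-179.71571064    0.20344785  -90.26494634] 0.06674042844039366 [ 0.40820696  0.26956499 -3.86121305]
[321. 179.] [ 0.4545 -0.1859] 325.3 encl [ 0.473  -0.1705] 569.5 img [0 0] [623 322]
medal_bronze 0.85 [318. 297. 141. 136.] [ 0.4354 -0.098 ] 68.0
```

View pics/w15.png

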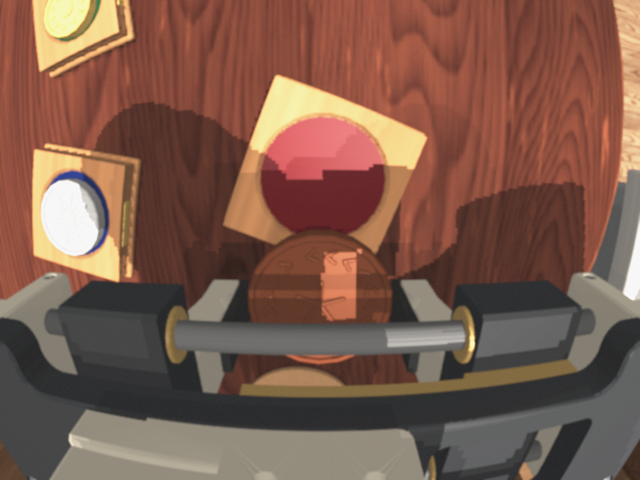

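Bronze is held level at (320,295). The red recess sits at (323,176), which matches the projected (321,179). Lowering now.

arm_command([
  [25,0.7,0,-0.004,0,0,0.3],
  [46,0.7,15,-0.004,0,0,0.3],
  [46,0.7,36,-0.004,0,0,0.3],
  [46,0.7,36,-0.004,0,0,0.3],
  [46,0.7,36,-0.004,0,0,0.3],
])

```text
time_s: 29.08
tcp_pos: [0.436, -0.1405, 0.0455]
eef_rot: [-179.9, 0.2, -90.1]
contact_force: [-0.1, -0.4, -3.7]
gripper_width: 0.0669
```

arm_command([
  [2,1.2,10,0,0,0,0.3],
  [2,1.2,18,0,0,0,0.3],
  [2,1.2,22,0,0,0,0.3],
  [2,1.2,24,0,0,0,0.3],
  [2,1.2,24,0,0,0,0.3],
])

```text
time_s: 29.7
tcp_pos: [0.4348, -0.1425, 0.0214]
eef_rot: [-179.9, 0.2, -90.1]
contact_force: [-0.0, -1.4, -3.6]
gripper_width: 0.0668
```

arm_command([
  [0,0,0.6,0,0,0,0.3],
  [0,0,0.6,0,0,0,0.6],
  [0,0,0.6,0,0,0,0.8],
  [0,0,-8,0,0,0,0.9],
  [0,0,-60,0,0,0,1],
])

```text
time_s: 30.32
tcp_pos: [0.4327, -0.1428, 0.0803]
eef_rot: [179.7, 0.2, -90.1]
contact_force: [2.3, -0.0, 0.5]
gripper_width: 0.0862
```

arm_command([
  [20,-50,-55,0,0,0,1],
  [20,-70,-110,0,0,0,1],
  [20,-90,-130,0,0,0,1],
  [20,-90,-130,0,0,0,1],
  [20,-90,-130,0,0,0,1],
])

```text
time_s: 30.95
tcp_pos: [0.5222, -0.1633, 0.2094]
eef_rot: [179.7, 0.2, -90.1]
contact_force: [-0.6, 0.8, -0.4]
gripper_width: 0.0876
```

```bash
python3 - <<'E'
from h import *
s=get_state();c=imaging.capture('wrist');save('w16',c);print(s['time_s'],s['tcp_pos'],s['contact_force'],s['gripper_width'])
for n in names[:4]: net(c,s,n,.026,3)
c2=imaging.capture('side')
cv2.imwrite('pics/s16.png',cv2.cvtColor(cv2.resize(c2['pixels'][190:310,240:400],(800,600),interpolation=cv2.INTER_CUBIC),cv2.COLOR_RGB2BGR))
E
```

```text
30.95 [ 0.52219709 -0.16325044  0.20937817] [-0.56276855  0.76677776 -0.39274031] 0.08760573754297082
medal_blue 0.6 [401.  54.  33.  32.] [ 0.4475 -0.3124] 30.2
medal_blue 0.47 [262. 321.  19.   9.] [ 0.5828 -0.0444] 20.0
medal_gold 0.64 [227.  98.  45.  39.] [ 0.6071 -0.2726] 42.9
medal_bronze 0.55 [406. 230.  68.  69.] [ 0.436  -0.1426] 70.4
```

View pics/w16.png

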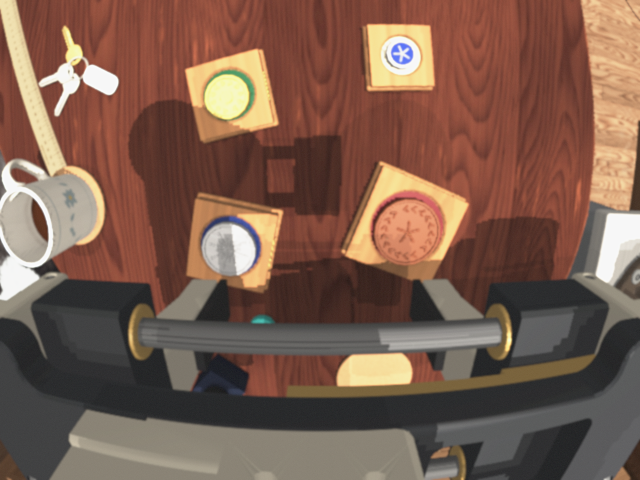

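View pics/s16.png

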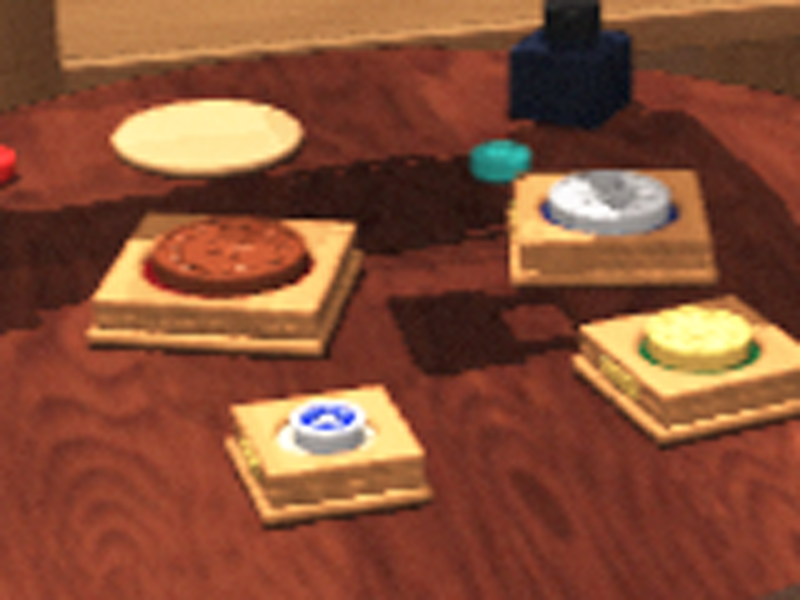

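The wrist view shows all four medals inside their recesses: blue (402,55), gold (228,97), silver (231,247), bronze (409,231). The side view shows them flat, with an even felt ring and the bottle and decoys in place. Handing in.

```bash
python3 -c "
from h import *
r.close_job(); s=get_state(); print(s['time_s'],s['contact_force'])"
```

```text
the job is handed in; nothing more can be done
the job is handed in; nothing more can be done
```

All four medals now lie in their own plinths, and I handed the job in at about 31 s of the 106 s allowed. I took the pile apart from the top (blue, gold, silver, bronze), gripping each medal by the upper part of its edge. Each was lowered to within about 1 mm of the felt before I let go.

**Centring:** each medal was measured after release, and each came out within about 3 mm of its recess centre (8 mm allowed):

| Medal | Offset from recess centre |
|---|---|
| Blue | 1–2.5 mm (one distant sighting read about 4 mm, likely clipped) |
| Gold | about 2 mm |
| Silver | about 1.5 mm |
| Bronze | about 1.5 mm |

**Flatness:** I checked this only by eye and from the fitted diameters, which were close to the true sizes. In the last wrist and side pictures all four look flat and face up, with felt showing round the rims.

**Other things:** the ink bottle and the red and turquoise look-alikes look unmoved. I never went near the magnifier and did not measure it again. The gripper was open and clear, about 0.2 m above the table.

**Gaps in the checks:** the network missed silver in the last picture, so its offset comes from the picture taken just after it was released. It also missed gold once before I gripped it. I regripped silver once because the first hold was too high on its edge. The job reports no verdict, so I can't confirm the result beyond these checks.

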